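# Hang the short tote on the hook stand

### The job

Clear the bench: pick up the shorter of the two grey tool totes and hang it by the hand slot of its handle board on the arm of the hook stand, so that it hangs freely and roughly level. Leave the longer tote where it stands.

Things in the scene. Friction and masses are not known exactly. Their poses are not given: they have to be found in the camera images.
- short_tote_grip (a point): Grip rail of the short tote (grey plastic tray 120 long, 80 wide, 40 high; about 0.16 kg; upright 12 mm board along its middle, in the y-z plane). Centre of the rail over the hand slot: rail 42 high, 114 long, 12 thick along x; 136 mm above the underside; slot ceiling 21 mm below this point, slot floor 73 mm below, slot 84 wide along y, open through along x. z up; front and back alike.
- long_tote_grip (a point): The same point of the long tote, a bystander: same make, material and heights, but 175 mm long, with a slot 115 mm wide. The two totes stand upright left and right on the bench, in either order.
- hook_seat (a point): Where the slot's ceiling should rest: centre line of the top face of the hook's level arm, a flat steel strip 24 wide (y), 8 thick, its top 150 mm above the bench. The arm runs along this frame's -x, roughly towards the robot; z up. Dark stand, fixed: base plate 160 x 110 x 12 mm, post 16 mm thick below the arm, its axis 75 mm along +x from here. The tray hung here clears the post by 27 mm.
- hook_tip (a point): Top of the upturned tip at the arm's end, 16 mm above the arm's top face and 62 mm along -x from hook_seat (same axes); the tip is an upright piece of the strip, 8 mm thick along x, 24 mm wide. Nothing of the stand is higher.

How it is judged:
By the outcome, as a careful person would: the job done as asked, in the order asked, and still so for the second after the job is handed in, with the robot touching nothing.
It also fails if it takes over 50 s, if anything falls off the work surface, if the arm or the gripper's body presses on something with over 40 N, if the wrist force passes 120 N, or if a joint passes its speed limit or range.

### The arm

A 6-joint arm with a two-finger parallel gripper is mounted at the origin on a cart in front of the work surface, level with it; the furniture and walls round the work are solid. World frame = base frame: x ahead of the robot, y to its left, z up, the work surface at z = 0. Lengths are in m, angles in rad, forces in N, time in s.
With the tool pointing down it reaches from about 0.3 to 0.875 m from the base axis. Payload 6.4 kg.
Tool frame: the origin (TCP) lies midway between the tips of the shut fingers; the grasp point (between the pads) lies 19 mm behind it; z points along the fingers, y is the line along which they close (so a half turn about z gives the same grasp; the last joint's range is limited). The gripper opens to 85 mm and grips with 20 to 120 N. Pads are 22 mm wide; open, the fingers measure 114 mm over their backs; the gripper's body (76 mm by 85 mm) begins 54 mm behind the grasp point. The pads swing forward as they close: fully open they stand 13 mm farther back than shut.
Start: joints at [0.942, 0.181, 1.607, -0, 1.354, -0.206], TCP at [0.236, 0.524, 0.201] pointing down, gripper open.
Joint ranges: [-2.99, 2.99], [-0.89, 2.07], [0.3, 2.58], [-1.14, 4.28], [0, 2.63], [-3.12, 3.12]. Speed limits (rad/s): [2.57, 2.57, 3.01, 3.14, 3.14, 3.14].

### API

Orientations are given as a unit quaternion [w, x, y, z].
In Python, from bench import ctrl gives the robot as it stands. The module is installed in compiled form; this text tells all that it offers.
- The arm moves only by the tool move_arm, never from a script. Its argument "plan" is one flat list of numbers, 6 for each row, row after row: the shift along the world's x, y, z in units of 50 mm (1.0 is 50 mm), then the turn, a rotation vector about the world's x, y, z in rad. A call has 1 to 10 rows; each row is the pose to reach, as a shift and turn from the pose commanded when the call began; what a row does not reach only later rows make up. A row lasts 1/8 s, in which the tool goes at most 62.5 mm and 10.7 degrees, less where a joint would pass 70% of its speed; a pose out of reach is approached as far as the arm can. A call with a gripper value outside its range is refused whole. "grip" is the finger opening in mm, from 0 to 85.4, set as the call begins (left out, the last holds). The fingers move at their own pace and stop on an object; the grip force is fixed at half the most. Time passes only in rows, so rows that repeat a pose let the fingers close. It gives the time, the measured TCP pose, the force, the opening and the grip force at its end, in the units of the state.
- ctrl.get_obs(): the state, without advancing time (a new reading comes with each control period).
- ctrl.camera(name): name is "scene" or "top" or "wrist"; returns a dict with "pixels" (400x640x3 uint8, red, green, blue), "fx", "fy", "cx", "cy" (pixels), "origin" and "attitude" of the camera in the world. Camera axes: x right, y down, z forward; pixel columns grow to the right and rows downward; lengths in m; the calibration is good to about 2 mm. The wrist camera is an equidistant fisheye: a pixel r from the principal point sees the ray r / f radians off the axis. A picture is of the moment at which its call begins. There is no depth.
- ctrl.hand_in(): hands the job in; it is judged then, once.
The state is a dict: "time_s": time; "q": joint angles; "dq": joint speeds; "joint_efforts": joint torques, N m; "eef_pos": TCP position; "eef_rot": TCP orientation; "wrist_force": force on the tool from outside, world axes, zero at the start; "torque": the same for the moment, N m; "opening": opening from 0.0 (shut) to 1.0 (fully open); "grasp_force": force on a finger pad.
Only numpy, scipy, OpenCV 4.12 (cv2) and the standard library are available. Lean on these libraries where they do the work, as an engineer would, in place of code of your own. Each camera call takes 0.05 s, during which the arm holds its last target. There are 200 camera calls.

## Working session

There is one attempt and no reset: what is moved stays moved. The work goes in short steps, Python scripts to look and compute and a tool call to move; the robot and the scene stay as the last step left them, time stands still between calls to the robot, and variables do not carry over. Pictures are saved under pics/ and viewed, at most 10 in all, crops included, and the job is handed in when it is done.

Besides the shell and the picture viewer there is one more tool, called after ">>>" as a command line: name --argument value ..., lists and objects as JSON in quotes. move_arm: Moves the arm, as the interface text tells. Its arguments: {"type":"object","properties":{"plan":{"type":"array"},"grip":{"type":"number"}},"required":["plan"]}

```bash
mkdir -p pics; python3 - <<'E'
from bench import ctrl
import cv2,numpy as np
o=ctrl.get_obs();print(o['time_s'],o['eef_pos'],o['eef_rot'],o['opening'])
for n in('scene','top'):
    c=ctrl.camera(n);cv2.imwrite(f'pics/{n}0.png',c['pixels'][...,::-1])
    np.savez(f'{n}0.npz',**c)
    print(n,[c[k] for k in('fx','fy','cx','cy','origin','attitude')])
E
```

```text
0.0 [0.23555553 0.52388591 0.19968252] [-3.47679008e-04  2.09829934e-01  9.77737512e-01 -7.96783406e-04] 1.0027231127796388
scene [514.3495643767105, 514.3495643767105, 308.00223283133016, 205.40816265980868, array([-0.57850059, -0.98574598,  0.98904101]), array([-0.47019719,  0.78070739, -0.35589022,  0.20676732])]
top [399.82125867004277, 399.82125867004277, 320.9435300394573, 197.9299834573833, array([0.42439256, 0.00551165, 1.42759612]), array([ 0.02030142, -0.70305851,  0.71013793, -0.03163408])]
```

View pics/scene0.png

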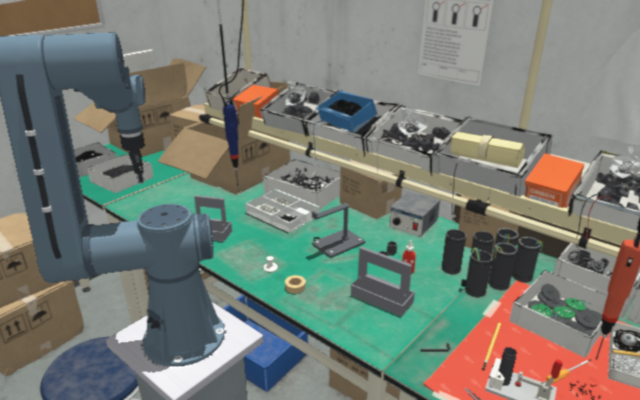

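View pics/top0.png

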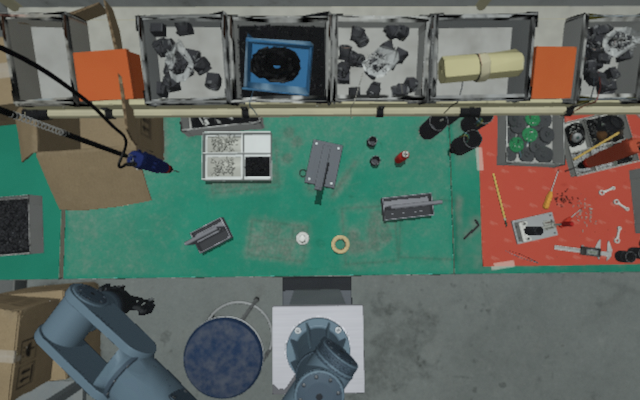

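The short tote is at top-view pixel (210,235), the long one at (408,206), and the stand at (322,165) with its arm tip near (318,198). I'll enlarge the relevant parts for measuring.

```bash
python3 - <<'E'
import cv2,numpy as np
t=cv2.imread('pics/top0.png');s=cv2.imread('pics/scene0.png')
z=lambda i,x,y,w,h,f:cv2.resize(i[y:y+h,x:x+w],(w*f,h*f),interpolation=cv2.INTER_CUBIC)
a=z(t,180,210,65,50,6);b=z(t,285,135,65,75,6)
c=z(s,185,190,65,60,6);d=z(s,300,195,75,70,5)
H=np.zeros((600,800,3),np.uint8)
H[0:300,0:390]=a; H[0:450,400:790]=b
cv2.imwrite('pics/c1.png',H)
H[:]=0;H[0:360,0:390]=c;H[0:350,400:775]=d
cv2.imwrite('pics/c2.png',H)
E
```

```text
(no output)
```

View pics/c1.png

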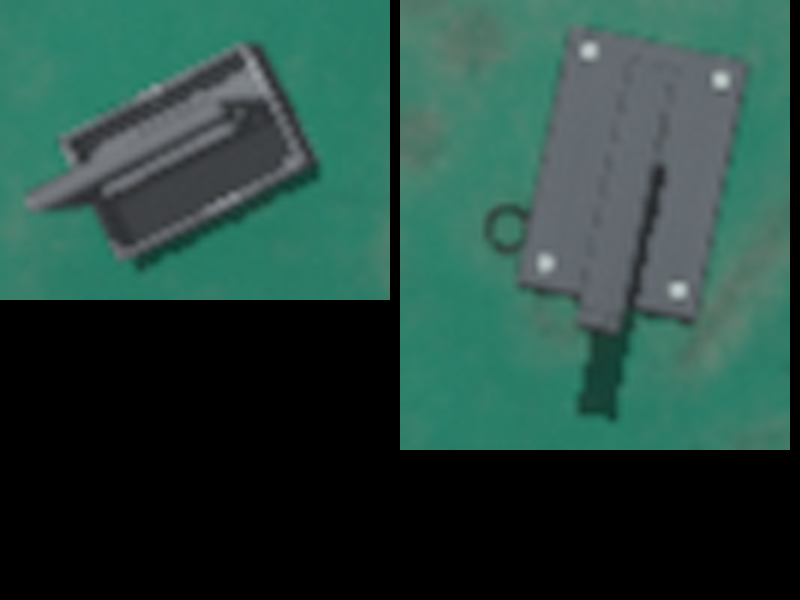

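View pics/c2.png

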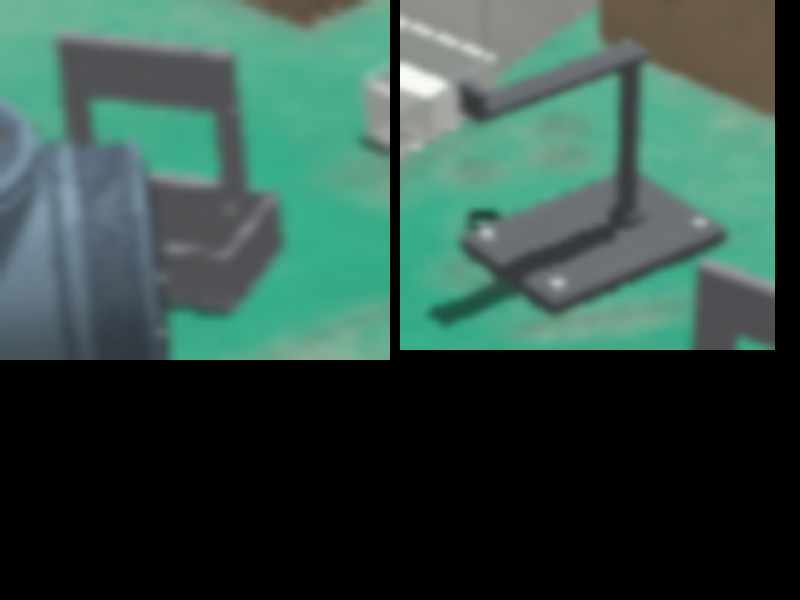

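The crops show the short tote's rim corners at c1 (245,45), (315,160), (125,262) and (62,140), and its rail ends in the scene crop. They also show the stand's base corners at c1 (572,27), (748,65), (693,323) and (520,287), and the arm tip at (600,326). Next I fit both poses.

```bash
cat > h.py <<'E'
import numpy as np
from scipy.spatial.transform import Rotation as R
from scipy.optimize import least_squares
L=lambda n:np.load(n+'0.npz')
def proj(c,P):
    p=R.from_quat(c['attitude'],scalar_first=True).inv().apply(np.atleast_2d(P)-c['origin'])
    return np.c_[c['fx']*p[:,0]/p[:,2]+c['cx'],c['fy']*p[:,1]/p[:,2]+c['cy']]
def place(v,P):
    return R.from_euler('z',v[2]).apply(P)+[v[0],v[1],0]
def fit(obs,v0):  # obs: list of (cam, pts, pix)
    f=lambda v:np.vstack([proj(c,place(v,P))-p for c,P,p in obs]).ravel()
    r=least_squares(f,v0,loss='soft_l1');print(r.x[:3],np.degrees(r.x[2]));print(f(r.x).reshape(-1,2).round(1).tolist());return r.x
E
python3 - <<'E'
from h import *
t,s=L('top'),L('scene')
T=lambda x,y,ox,oy:[ox+(x+.5)/6-.5,oy+(y+.5)/6-.5]
A=lambda l:np.array([T(x,y,180,210) for x,y in l])
B=lambda l:np.array([T(x-400,y,285,135) for x,y in l])
C=lambda l:np.array([T(x,y,185,190) for x,y in l])
D=lambda l:np.array([[300+(x-400)/5-.4,195+y/5-.4] for x,y in l])
# tote: corners in image order: far-left.. image left=+y, up=+x
rim=np.array([[.04,-.06,.04],[-.04,-.06,.04],[-.04,.06,.04],[.04,.06,.04]])
rail=np.array([[-.006,.057,.157],[-.006,-.057,.157]])
railt=np.array([[0,.057,.157]])
print('tote');v=fit([(t,rim,A([(245,45),(315,160),(125,262),(62,140)])),(s,rail,C([(60,40),(235,54)])),(t,railt,A([(30,202)]))],[.35,.38,.45])
print('end-on', R.from_euler('z',v[2]).apply([0,1,0]))
base=lambda cx:np.array([[cx+.08,.055,.012],[cx+.08,-.055,.012],[cx-.08,-.055,.012],[cx-.08,.055,.012]])
px=B([(572,27),(748,65),(693,323),(520,287)])
tip=np.array([[-.066,.012,.166],[-.066,-.012,.166]])
def f(w):
    v,cx,cy=w[:3],w[3],w[4]
    return np.vstack([proj(t,place(v,base(cx)+[0,cy,0]))-px,proj(t,place(v,tip))-B([(580,322),(620,330)]),
      proj(s,place(v,np.array([[-.062,0,.166]])))-D([(474,88)])]).ravel()
r=least_squares(f,[.45,0,-.2,.03,0]);print('hook',r.x,np.degrees(r.x[2]));print(f(r.x).reshape(-1,2).round(1).tolist())
E
```

```text
tote
[0.40399378 0.36311176 0.48787165] 27.9529866960595
[[0.5, -1.2], [-0.3, 0.1], [0.2, -0.1], [-0.0, -0.4], [-1.1, -0.7], [-0.4, 0.0], [0.4, 0.5]]
end-on [-0.46874691  0.88333251  0.        ]
hook [ 0.60989567 -0.02032209 -0.21482727  0.04170957  0.00113734] -12.308696143548431
[[-0.3, -0.1], [0.4, -0.2], [0.6, 0.3], [-0.8, -0.0], [-0.3, 0.0], [0.5, 0.2], [0.0, -0.8]]
```

>>> move_arm --plan '[0.8,-0.8,1,0,0,-0.16,1.6,-1.6,1,0,0,-0.33,2.5,-2.4,1,0,0,-0.5,3.37,-3.22,1,0,0,-0.66,3.37,-3.22,1,0,0,-0.66,3.37,-3.22,1,0,0,-0.66,3.37,-3.22,1,0,0,-0.66,3.37,-3.22,1,0,0,-0.66]' --grip 85

```text
time_s: 1.1
eef_pos: [0.4034, 0.3643, 0.2505]
eef_rot: [-0.0, 0.514, 0.858, -0.0]
wrist_force: [0.1, 0.7, 0.1]
opening: 0.996
grasp_force: 0.0
```

```bash
python3 - <<'E'
from bench import ctrl
import cv2,numpy as np
from h import *
o=ctrl.get_obs();print(o['time_s'],o['eef_pos'],o['eef_rot'],o['q'],o['opening'])
Rm=R.from_quat(o['eef_rot'],scalar_first=True).as_matrix();print(Rm[:,1],Rm[:,2])
for n in('wrist','top','scene'):
    c=ctrl.camera(n);np.savez(f'{n}1.npz',**c)
    if n=='wrist':
        print(c['fx'],c['cx'],c['cy'],c['origin'],c['attitude'])
        cv2.imwrite('pics/w1.png',c['pixels'][...,::-1])
E
```

```text
1.1 [0.40340733 0.36433436 0.25052529] [-8.39673798e-05  5.14246193e-01  8.57642607e-01 -6.42099034e-05] [5.16048570e-01 7.15079403e-02 1.62704407e+00 8.36548949e-05
 1.44323508e+00 2.54985766e-02] 0.9956040133559133
[ 8.82078881e-01  4.71101697e-01 -1.96498109e-04] [-2.10067402e-04 -2.37784871e-05 -9.99999978e-01]
309.70691628693146 323.07122477137494 204.46680586926124 [0.36319135 0.43861434 0.4223777 ] [0.16118288 0.95661389 0.23938892 0.04003605]
```

View pics/w1.png

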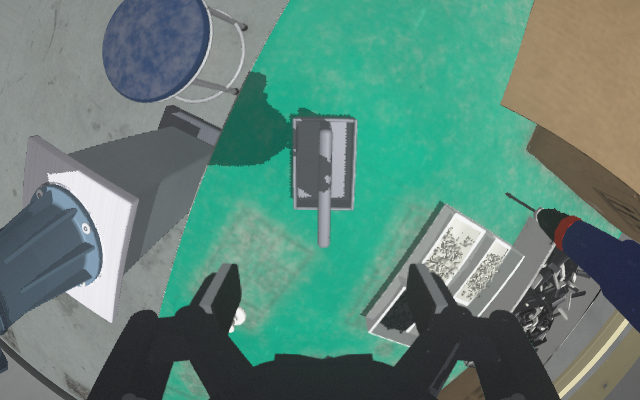

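The wrist view shows the tote's rim corners near (293,119), (356,116), (355,209) and (294,210). The rail runs down column ~324 and ends at (323,247), midway between the fingers at 222 and 424. I'll check this against the fisheye model.

```bash
cat >> h.py <<'E'
def fish(c,P):
    p=R.from_quat(c['attitude'],scalar_first=True).inv().apply(np.atleast_2d(P)-c['origin'])
    h=np.hypot(p[:,0],p[:,1]);k=c['fx']*np.arctan2(h,p[:,2])/h
    return np.c_[k*p[:,0]+c['cx'],k*p[:,1]+c['cy']]
E
python3 - <<'E'
from h import *
w=np.load('wrist1.npz')
P=np.array([[.04,-.06,.04],[-.04,-.06,.04],[-.04,.06,.04],[.04,.06,.04],[0.006,.057,.157],[-.006,.057,.157]])
for v in ([.404,.3631,.488],):print(fish(w,place(v,P)).round(1).tolist())
px=np.array([[293,119],[356,116],[355,209],[295,210],[318,246],[329,246]])
if np.linalg.norm(fish(w,place(v,P))[0]-px[0])>30: px=px[[1,0,3,2,5,4]]
f=lambda v:(fish(w,place(v,P))-px).ravel()
r=least_squares(f,[.404,.363,.488]);print(r.x,np.degrees(r.x[2]),f(r.x).reshape(-1,2).round(1).tolist())
E
```

```text
[[353.6, 214.0], [293.3, 213.9], [291.1, 122.2], [356.3, 122.4], [330.9, 134.7], [316.9, 134.6]]
[0.40235439 0.36904996 3.60858934] 206.75693946112412 [[-62.8, 0.7], [65.5, -0.7], [58.8, 0.3], [-61.8, -0.0], [-11.5, 2.4], [11.9, 2.6]]
```

```bash
python3 - <<'E'
from h import *
w=np.load('wrist1.npz')
P=np.array([[.04,-.06,.04],[-.04,-.06,.04],[-.04,.06,.04],[.04,.06,.04],[0.006,-.057,.157],[-.006,-.057,.157]])
px=np.array([[355,209],[294,210],[293,119],[356,116],[329.5,246],[317.5,246]])
f=lambda v:(fish(w,place(v,P))-px).ravel()
r=least_squares(f,[.404,.363,.488],loss='soft_l1');print(r.x,np.degrees(r.x[2]),f(r.x).reshape(-1,2).round(1).tolist())
E
```

```text
[0.4007533  0.36979647 0.49394563] 28.301000182292714 [[-0.7, -0.4], [-0.4, -1.2], [-2.0, -2.6], [0.4, 0.2], [1.0, 1.2], [0.4, 1.2]]
```

>>> move_arm --plan '[-0.03,0.06,-0.8,0,0,0,-0.03,0.06,-1.4,0,0,0,-0.03,0.06,-2,0,0,0,-0.03,0.06,-2.53,0,0,0,-0.03,0.06,-2.53,0,0,0,-0.03,0.06,-2.53,0,0,0]'

```text
time_s: 2.0
eef_pos: [0.4035, 0.3669, 0.1252]
eef_rot: [0.0, 0.515, 0.857, 0.001]
wrist_force: [0.2, 0.9, -0.7]
opening: 0.995
grasp_force: 0.0
```

>>> move_arm --plan '[0,0,0,0,0,0,0,0,0,0,0,0,0,0,0,0,0,0,0,0,0,0,0,0,0,0,0,0,0,0,0,0,0,0,0,0,0,0,0,0,0,0,0,0,0,0,0,0]' --grip 0

```text
time_s: 3.0
eef_pos: [0.4032, 0.3666, 0.1244]
eef_rot: [0.0, 0.515, 0.857, 0.0]
wrist_force: [1.6, 0.2, 3.3]
opening: 0.096
grasp_force: 59.0
```

>>> move_arm --plan '[0,0,0.3,0,0,0,0,0,0.8,0,0,0,0,0,1.4,0,0,0,0,0,2,0,0,0,0,0,2,0,0,0,0,0,2,0,0,0]'

```text
time_s: 3.75
eef_pos: [0.4021, 0.3659, 0.2228]
eef_rot: [-0.001, 0.515, 0.857, -0.001]
wrist_force: [-0.4, -0.3, -2.0]
opening: 0.099
grasp_force: 58.6
```

>>> move_arm --plan '[0.1,-0.6,0,0,0,-0.08,0.3,-1.5,0,0,0,-0.17,0.5,-2.4,0,0,0,-0.27,0.7,-3.3,0,0,0,-0.37,0.9,-4.2,0,0,0,-0.47,1.1,-5.1,0,0,0,-0.56,1.3,-6,0,0,0,-0.63,1.5,-6.7,0,0,0,-0.68,1.6,-7.18,0,0,0,-0.705,1.6,-7.18,0,0,0,-0.705]'

```text
time_s: 5.0
eef_pos: [0.482, 0.0062, 0.2222]
eef_rot: [-0.001, 0.78, 0.625, -0.001]
wrist_force: [-0.3, 0.8, -1.9]
opening: 0.101
grasp_force: 58.6
```

>>> move_arm --plan '[0,0,0,0,0,0,0,0,0,0,0,0,0,0,0,0,0,0,0,0,0,0,0,0]'

```text
time_s: 5.5
eef_pos: [0.4829, 0.0079, 0.2242]
eef_rot: [0.0, 0.779, 0.627, 0.0]
wrist_force: [0.5, -0.2, -1.6]
opening: 0.101
grasp_force: 58.6
```

```bash
python3 - <<'E'
from bench import ctrl
import cv2,numpy as np
from h import *
o=ctrl.get_obs();print(o['time_s'],o['eef_pos'],o['eef_rot'],o['grasp_force'],o['wrist_force'])
Rm=R.from_quat(o['eef_rot'],scalar_first=True).as_matrix();print(Rm[:,1],Rm[:,2])
cs={}
for n in('wrist','top','scene'):
    c=ctrl.camera(n);np.savez(f'{n}2.npz',**c);cs[n]=c
z=lambda i,x,y,w,h,f:cv2.resize(i[y:y+h,x:x+w,::-1],(w*f,h*f),interpolation=cv2.INTER_CUBIC)
H=np.zeros((600,800,3),np.uint8)
H[0:320,:400]=z(cs['top']['pixels'],270,130,100,80,4)
H[0:360,400:800]=z(cs['scene']['pixels'],270,180,100,90,4)
H[360:600,:384]=cv2.resize(cs['wrist']['pixels'][...,::-1],(384,240),interpolation=cv2.INTER_AREA)
H[360:600,400:800]=z(cs['wrist']['pixels'],220,80,200,120,2)
cv2.imwrite('pics/m2.png',H)
E
```

```text
5.5 [0.48287859 0.00787628 0.22415882] [5.65835848e-05 7.79222503e-01 6.26747385e-01 5.87374046e-05] 58.64112418144941 [ 0.4960219  -0.20966302 -1.58542491]
[ 9.76751325e-01 -2.14375424e-01  1.61809435e-04] [ 1.62466242e-04 -1.45553756e-05 -9.99999987e-01]
```

View pics/m2.png

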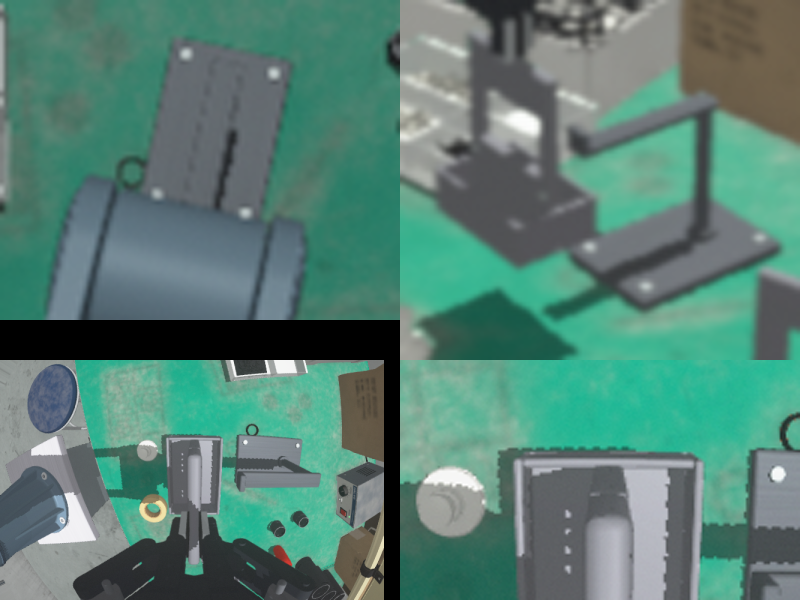

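The tote hangs level in the grip with its board across the hook arm, and the arm is visible right of the tote in the wrist view. I'll overlay the model predictions on the wrist picture to check the relative alignment.

```bash
python3 - <<'E'
from h import *
import cv2
w=np.load('wrist2.npz')
hv=[.6099,-.0203,-.2148]
hp=np.array([[-.066,.012,.166],[-.066,-.012,.166],[-.058,.012,.166],[-.058,-.012,.166],[.083,.012,.15],[.083,-.012,.15]])
tv=[.483,.0075,-.2148]; dz=.0995
tp=np.array([[.04,-.06,.04],[-.04,-.06,.04],[-.04,.06,.04],[.04,.06,.04],[0.006,.057,.157],[-.006,.057,.157]])+[0,0,dz]
a=fish(w,place(hv,hp));b=fish(w,place(tv,tp));print(a.round(1).tolist(),b.round(1).tolist())
x0,y0,f=260,110,3
im=cv2.resize(w['pixels'][y0:y0+190,x0:x0+260,::-1],None,fx=f,fy=f,interpolation=cv2.INTER_CUBIC)
for p,col in[(q,(0,0,255)) for q in a]+[(q,(0,255,255)) for q in b]:
    cv2.drawMarker(im,tuple(int(v) for v in ((p-[x0,y0]+.5)*f)),col,cv2.MARKER_CROSS,9,1)
cv2.imwrite('pics/w2.png',im)
E
```

```text
[[404.0, 195.8], [401.5, 223.6], [413.5, 195.8], [410.8, 223.5], [538.2, 192.0], [533.7, 214.7]] [[365.9, 259.5], [281.8, 259.6], [275.6, 131.1], [371.9, 131.0], [337.3, 161.3], [311.1, 161.3]]
```

View pics/w2.png

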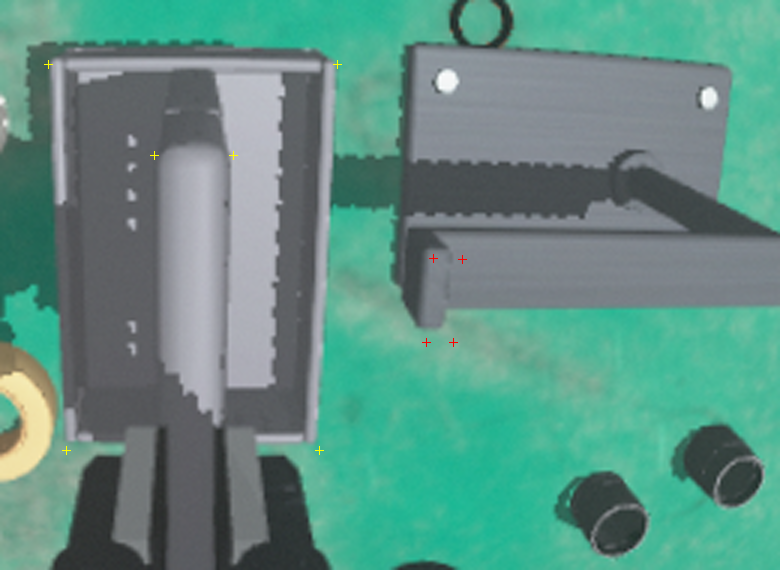

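Relative alignment agrees to about 1–2 mm in y. Next I lower to insertion height and slide in along the arm.

>>> move_arm --plan '[0,0,-0.35,0,0,0,0,0,-0.7,0,0,0,0,0,-0.7,0,0,0,0.3,-0.064,-0.7,0,0,0,0.6,-0.13,-0.7,0,0,0,0.9,-0.19,-0.7,0,0,0,1.2,-0.256,-0.7,0,0,0,1.2,-0.256,-0.7,0,0,0]'

```text
time_s: 6.65
eef_pos: [0.5441, -0.0058, 0.189]
eef_rot: [0.0, 0.78, 0.626, 0.0]
wrist_force: [-0.5, 0.2, -2.1]
opening: 0.098
grasp_force: 58.7
```

```bash
python3 - <<'E'
from bench import ctrl
import cv2,numpy as np
o=ctrl.get_obs();print(o['eef_pos'],o['wrist_force'])
c=ctrl.camera('wrist');d=ctrl.camera('scene')
H=np.zeros((600,800,3),np.uint8)
H[:600,:400]=cv2.resize(d['pixels'][180:270,295:355,::-1],(400,600),interpolation=cv2.INTER_CUBIC)
H[:400,400:800]=cv2.resize(c['pixels'][110:310,240:440,::-1],(400,400),interpolation=cv2.INTER_CUBIC)
cv2.imwrite('pics/m3.png',H)
E
```

```text
[ 0.54405503 -0.00582111  0.18896908] [-0.45597305  0.22557492 -2.05951463]
```

View pics/m3.png

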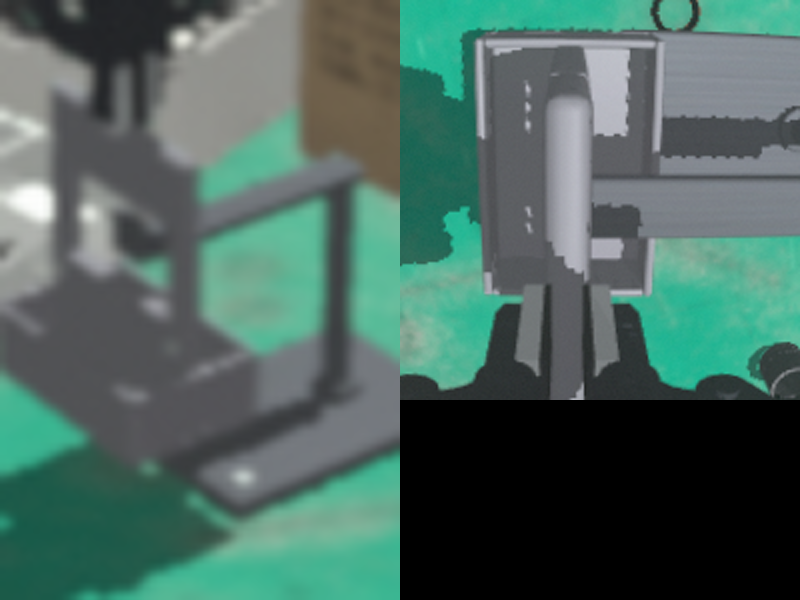

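The arm's tip is inside the slot (wrist crop: arm between rows 180–235, tote spanning 35–295), with no contact force. I'll continue to the seat and lower.

>>> move_arm --plan '[0.35,-0.075,0,0,0,0,0.7,-0.15,0,0,0,0,1.05,-0.224,0,0,0,0,1.33,-0.284,0,0,0,0,1.33,-0.284,0,0,0,0,1.33,-0.284,-0.2,0,0,0,1.33,-0.284,-0.4,0,0,0,1.33,-0.284,-0.54,0,0,0,1.33,-0.284,-0.54,0,0,0,1.33,-0.284,-0.54,0,0,0]'

```text
time_s: 8.0
eef_pos: [0.6096, -0.0197, 0.1623]
eef_rot: [0.0, 0.78, 0.626, 0.0]
wrist_force: [0.2, 0.2, -2.1]
opening: 0.099
grasp_force: 58.7
```

>>> move_arm --plan '[0,0,-0.02,0,0,0,0,0,-0.04,0,0,0,0,0,-0.04,0,0,0,0,0,-0.04,0,0,0]'

```text
time_s: 8.5
eef_pos: [0.6094, -0.0196, 0.1601]
eef_rot: [0.0, 0.78, 0.626, 0.0]
wrist_force: [0.1, -0.5, -1.8]
opening: 0.098
grasp_force: 58.7
```

>>> move_arm --plan '[0,0,-0.02,0,0,0,0,0,-0.02,0,0,0,0,0,-0.02,0,0,0]'

```text
time_s: 8.88
eef_pos: [0.6097, -0.0197, 0.1595]
eef_rot: [0.0, 0.78, 0.626, 0.0]
wrist_force: [0.7, -0.1, 0.8]
opening: 0.097
grasp_force: 59.4
```

Contact is made, so the weight is on the hook. I release gently and withdraw upward.

>>> move_arm --plan '[0,0,0,0,0,0,0,0,0,0,0,0,0,0,0,0,0,0,0,0,0,0,0,0]' --grip 20

```text
time_s: 9.38
eef_pos: [0.6094, -0.0196, 0.1591]
eef_rot: [-0.0, 0.78, 0.626, -0.0]
wrist_force: [-0.3, 0.1, 0.2]
opening: 0.234
grasp_force: 0.0
```

>>> move_arm --plan '[0,0,0,0,0,0,0,0,0,0,0,0,0,0,0,0,0,0,0,0,0,0,0,0]' --grip 50

```text
time_s: 9.88
eef_pos: [0.6094, -0.0196, 0.1591]
eef_rot: [0.0, 0.78, 0.626, 0.0]
wrist_force: [0.6, -0.1, 0.5]
opening: 0.583
grasp_force: 0.0
```

```bash
python3 - <<'E'
from bench import ctrl
import cv2,numpy as np
o=ctrl.get_obs();print(o['eef_pos'],o['wrist_force'],o['opening'])
c=ctrl.camera('wrist');d=ctrl.camera('scene')
H=np.zeros((600,800,3),np.uint8)
H[:600,:400]=cv2.resize(d['pixels'][180:270,310:370,::-1],(400,600),interpolation=cv2.INTER_CUBIC)
H[:400,400:800]=cv2.resize(c['pixels'][110:310,220:420,::-1],(400,400),interpolation=cv2.INTER_CUBIC)
cv2.imwrite('pics/m4.png',H)
E
```

```text
[ 0.60942859 -0.01964204  0.15909509] [ 0.63685387 -0.0719551   0.51428165] 0.5830899007735114
```

View pics/m4.png

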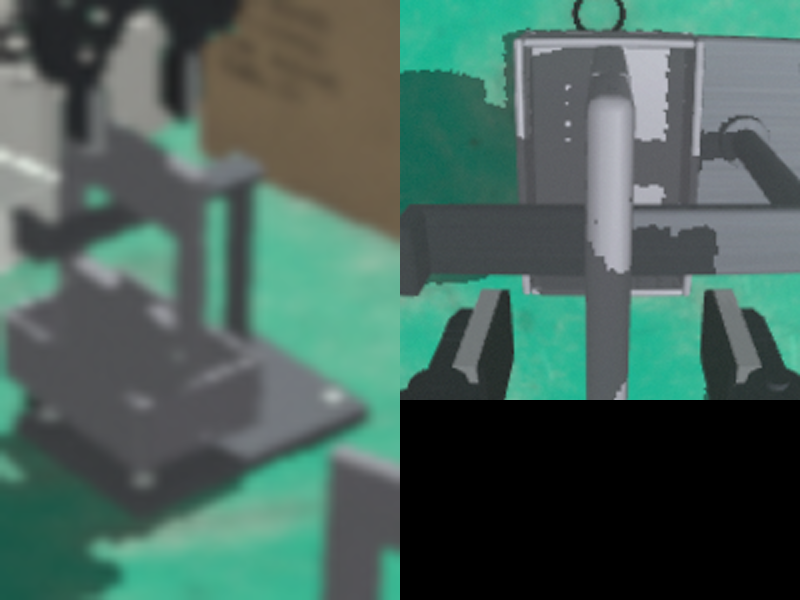

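The tote hangs level on the arm, with the rail resting on the strip and both fingers clear of it (wrist crop: rail at column 610, fingers at 490 and 725). I'll rise straight up and let it settle.

>>> move_arm --plan '[0,0,0.3,0,0,0,0,0,0.8,0,0,0,0,0,1.5,0,0,0,0,0,2.2,0,0,0,0,0,3,0,0,0,0,0,3,0,0,0,0,0,3,0,0,0,0,0,3,0,0,0,0,0,3,0,0,0,0,0,3,0,0,0]'

```text
time_s: 11.22
eef_pos: [0.6092, -0.0196, 0.3084]
eef_rot: [-0.0, 0.78, 0.626, -0.0]
wrist_force: [0.0, -0.5, -0.1]
opening: 0.583
grasp_force: 0.0
```

```bash
python3 - <<'E'
from bench import ctrl
import cv2,numpy as np
o=ctrl.get_obs();print(o['eef_pos'],o['wrist_force'])
d=ctrl.camera('scene')
cv2.imwrite('pics/m5.png',cv2.resize(d['pixels'][170:290,280:420,::-1],(700,600),interpolation=cv2.INTER_CUBIC))
E
```

```text
[ 0.6091986  -0.01957947  0.30842789] [ 0.02132081 -0.50746831 -0.05497107]
```

View pics/m5.png

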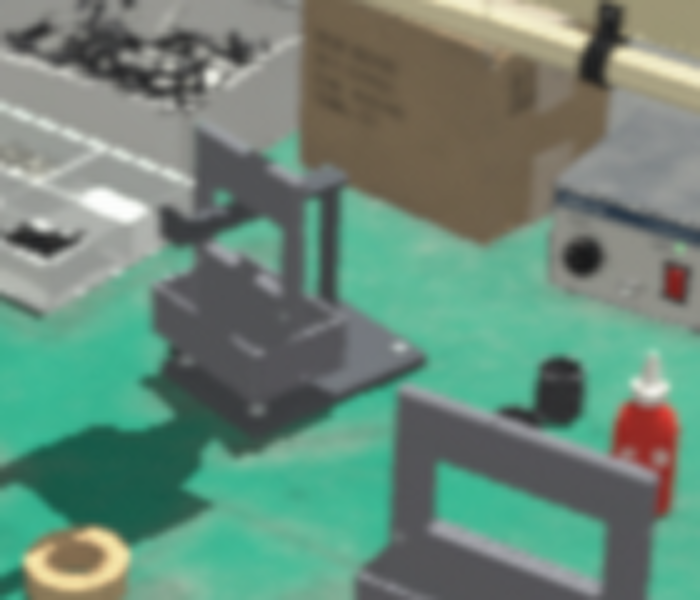

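The tote hangs freely and level on the arm at about (250,300) in the picture. The gripper is clear and the long tote is untouched.

```bash
python3 -c "
from bench import ctrl
print(ctrl.hand_in())"
```

```text
the job is handed in; nothing more can be done
None
```

The short tote hangs freely and level by its hand slot on the hook arm, the long tote was not touched, and the job was handed in at about 11 s on the robot's clock.

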